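Gauge the orange-capped capsule in the glovebox

ROBOT

A 6-joint arm with a two-finger parallel gripper is mounted at the origin on the work surface. World frame = base frame: x ahead of the robot, y to its left, z up, the work surface at z = 0. Lengths are in m, angles in rad, forces in N, time in s.
With the tool pointing down it reaches from about 0.275 to 0.75 m from the base axis. Payload 10.2 kg.
Tool frame: the origin (TCP) lies on the mounting face of the last link; the fingertips stand ahead of it and the grasp point (between the pads) lies 155 mm ahead of it (ctrl.tip_extent is the z of the fingertips in the tool frame, in m); z points along the fingers, x is the direction in which the jaws open and shut, and the axes are right-handed (so a half turn about z gives the same grasp; the last joint's range is limited). The gripper opens to 85 mm and grips with 20 to 120 N. Pads are 22 mm wide; open, the fingers measure 114 mm over their backs; the gripper's body (76 mm by 85 mm) begins 54 mm behind the grasp point. The pads swing forward as they close: fully open they stand 13 mm farther back than shut.
Start: joints at [-0.223, 0.313, 1.498, -0, 1.331, -0.223], TCP at [0.525, -0, 0.405] pointing down, gripper open.
Joint ranges: [-2.94, 2.94], [-0.97, 2.17], [0.19, 2.56], [-1.23, 4.37], [0.02, 3.11], [-2.88, 2.88]. Speed limits (rad/s): [2.39, 2.39, 3.01, 3.14, 3.14, 3.14].

INTERFACE

Orientations are given as a unit quaternion [x, y, z, w].
In Python, from cell import ctrl gives the robot as it stands. The module is installed in compiled form; this text tells all that it offers.
- The arm moves only by the shell command python3 -m crank 'ROWS' [OPENING] [FORCE]. ROWS is JSON, a list of rows, each a list of 4 numbers: the shift along the tool's x, y, z in mm, then the turn about the tool's z in rad. In form: [[x, y, z, spin], ...]. A call has 1 to 10 rows; each row shifts and turns the commanded pose from where the row before left it, along the tool's axes as they then stand; what a row does not reach is not made up. A row lasts 1/10 s, in which the tool goes at most 50 mm and 8.59 degrees, less where a joint would pass 70% of its speed; a pose out of reach is approached as far as the arm can. A call with a gripper value outside its range is refused whole. OPENING is the closure, from -1 (fully open) to 1 (shut), set as the call begins (- or left out, the last holds). The fingers move at their own pace and stop on an object; FORCE is the grip in N (left out, the last holds). Time passes only in rows, so rows that do not move let the fingers close. It gives the time, the measured TCP pose, the force and the opening at its end, in the units of the state.
- ctrl.state(): the state, without advancing time (a new reading comes with each control period).
- ctrl.capture(name): name is "scene" or "side" or "wrist"; returns a dict with "frame" (400x640x3 uint8, red, green, blue), "range_z" (400x640 float32, m along the optical axis (not along the pixel's ray), 0 where there is no reading), "fx", "fy", "cx", "cy" (pixels), "eye" and "attitude" of the camera in the world; the wrist camera has in their place "hand_eye" (4x4, takes a point from camera to tool coordinates, whose origin is the TCP and whose axes are the tool frame's). Camera axes: x right, y down, z forward; pixel columns grow to the right and rows downward; lengths in m; the calibration is good to about 2 mm. A picture is of the moment at which its call begins: read the wrist's pose just before it.
- ctrl.close_job(): hands the job in, once; it reports no verdict.
The state is a dict: "time": time; "joints": joint angles; "qd": joint speeds; "joint_torque": joint torques, N m; "tcp_pos": TCP position; "eef_rot": TCP orientation; "contact_force": force on the tool from outside, world axes, zero at the start; "torque": the same for the moment, N m; "width": opening from 0.0 (shut) to 1.0 (fully open).
Only numpy, scipy, OpenCV 4.12 (cv2) and the standard library are available. Lean on these libraries where they do the work, as an engineer would, in place of code of your own. Each camera call takes 0.05 s, during which the arm holds its last target.

TASK

Stand the orange-capped sample capsule upright on the plate of the caliper gauge, between the open jaws, and let go of it. Then slide the jaw with the red tab along until the capsule is closed between both jaws, touching each, and let go. Keep the gauge flat on the bench, without tipping its jaws or shoving it out of its place.

Things in the scene. Friction and masses are not known exactly. Their poses are not given: they have to be found in the camera images.
- orange: The sample capsule to gauge: an upright plain cylinder 30 mm in diameter and 64 mm tall, about 120 g, aluminium with an orange cap (top 20 mm). Origin at its centre, 32 mm above its foot; z along its axis. Two like capsules with blue and green caps stand nearby and are not wanted.
- gauge: Caliper gauge lying loose, 0.9 kg: dark steel plate 230 x 100 mm, top 12 mm above the bench (capsule stands there), a rail on each long edge (tops at 20 mm, 76 mm clear between). Origin on its underside, mid-width; x points from sliding to fixed jaw, y across, z up. Plate x = -130 to +100 mm; fixed aluminium jaw's face at x = +60, 70 wide, top 55 above bench.
- jaw (a joint): Travel of the sliding jaw along the gauge's +x, in m: 0 fully open, 0.1 shut. Its flat face is at gauge x = -40 mm + travel, 70 mm wide, top 55 mm above the bench; the gap between the jaws is 100 mm - travel, 30 mm with the capsule closed in. About 1.5 N of friction; it stays where it is left.
- tab (a point): Grip point on the red upright tab that moves with the sliding jaw: 60 mm above the bench, mid-width, at gauge x = -94 mm + travel (54 mm behind the jaw's face). Tab 24 mm long along gauge x, 18 mm wide across y; it rises from the black carriage (top 32 mm above the bench) to 80 mm above the bench. Axes as the gauge's.
Things that resemble listed ones, but are neither listed nor needed, are in the scene too. Leave any yellow look-alike of the orange alone.

How it is judged:
On the way, in this order (a step that is already met when the one before it is completed fails the run):
1. the orange capsule stands upright on the gauge's plate between the jaws, let go (x of orange in the frame of gauge between -0.03 and 0.05 m and y of orange in the frame of gauge between -0.025 and 0.025 m and z of orange in the frame of gauge between 0.039 and 0.049 m and angle between orange's own z axis and vertical below 0.17 rad and contact force between orange and the fingers below 0.1 N), for 0.2 s.
2. the sliding jaw is closed: the gap is within 3 mm of the capsule's width (value of joint jaw above 0.067 m), for 0.1 s.
At the end, for the whole second after the job is handed in: The orange capsule stands upright (within 10 degrees) on the gauge's plate between the jaws, within 30 mm of the middle line and against the fixed jaw; the jaw gap is within 3 mm of its 30 mm width; the gauge lies flat (within 5 degrees), less than 40 mm from where it was; all at rest (value of joint jaw between 0.067 and 0.073 m and x of orange in the frame of gauge between 0.039 and 0.051 m and y of orange in the frame of gauge between -0.03 and 0.03 m and z of orange in the frame of gauge between 0.039 and 0.049 m and angle between orange's own z axis and vertical below 0.17 rad and angle between gauge's own z axis and vertical below 0.09 rad and distance of gauge from where it was at the start of the episode below 0.04 m and linear speed of orange below 0.02 m/s); the robot touches nothing.
It fails at once if the gauge is tipped by more than 10 degrees (angle between gauge's own z axis and vertical above 0.175 rad).
It also fails if it takes over 56 s, if anything falls off the work surface, if the arm or the gripper's body presses on something with over 40 N, if the wrist force passes 120 N, or if a joint passes its speed limit or range.

## Working session

There is one attempt and no reset: what is moved stays moved. The work goes in short steps, Python scripts to look and compute and a shell command to move; the robot and the scene stay as the last step left them, time stands still between calls to the robot, and variables do not carry over. Pictures are saved under pics/ and viewed, and the job is handed in when it is done.

```bash
mkdir -p pics; cat > h.py <<'E'
import numpy as np, cv2
from cell import ctrl
from scipy.spatial.transform import Rotation as R
def save(c,n): cv2.imwrite('pics/'+n+'.png',c['frame'][:,:,::-1])
E
python3 - <<'E'
from h import *
print(ctrl.state(), ctrl.tip_extent)
for n in ['scene','side','wrist']:
    c=ctrl.capture(n); save(c,n+'0'); np.save('pics/'+n+'0.npy',c,allow_pickle=True)
    print(n,{k:v for k,v in c.items() if k not in('frame','range_z')})
E
```

```text
{'time': 0.0, 'joints': array([-2.23363154e-01,  3.13463955e-01,  1.49844659e+00,  9.01073354e-06,
        1.33102095e+00, -2.23393084e-01]), 'qd': array([-5.80778312e-04,  8.35713297e-04, -1.20359201e-05,  1.10426297e-03,
       -1.36605161e-03, -1.74105594e-03]), 'joint_torque': array([-5.78409599e-04, -4.12261176e+01, -2.59742296e+01, -3.58453699e-04,
        4.11797926e-03, -1.23038126e-05]), 'tcp_pos': array([5.24961156e-01, 1.67368384e-05, 4.04124208e-01]), 'eef_rot': array([ 9.99999776e-01,  1.38920227e-05, -6.51819783e-04, -1.52560597e-04]), 'contact_force': array([ 0.0661601 , -1.13148232, -0.18441601]), 'torque': array([ 0.01091552, -0.00743266,  0.02940659]), 'width': 1.0009561395390993} 0.1734
scene {'fx': 507.7320081147768, 'fy': 507.7320081147768, 'cx': 313.9685675277795, 'cy': 201.0398765020996, 'eye': array([ 0.96389148, -0.45828273,  0.68464179]), 'attitude': array([ 0.86685004,  0.29280217, -0.12132616, -0.38486084])}
side {'fx': 463.39287575708585, 'fy': 463.39287575708585, 'cx': 321.38611599892863, 'cy': 195.65151803658074, 'eye': array([ 0.53748699, -0.3925375 ,  0.64811175]), 'attitude': array([ 0.94413897, -0.02789218,  0.00196167, -0.32835923])}
wrist {'fx': 344.2936238843458, 'fy': 344.2936238843458, 'cx': 327.4564801854496, 'cy': 204.315582836803, 'hand_eye': array([[ 9.99999940e-01,  1.41153332e-04, -3.16242036e-04,
        -9.22355468e-04],
       [-4.22337861e-05,  9.56056370e-01,  2.93182904e-01,
        -7.40548440e-02],
       [ 3.43728956e-04, -2.93182873e-01,  9.56056319e-01,
         3.07187960e-02],
       [ 0.00000000e+00,  0.00000000e+00,  0.00000000e+00,
         1.00000000e+00]])}
```

View pics/scene0.png

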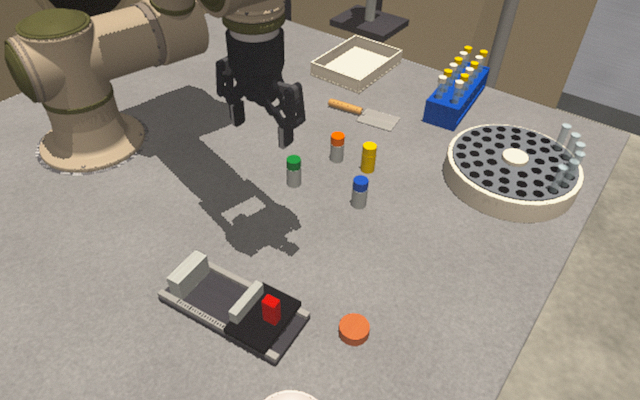

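View pics/side0.png

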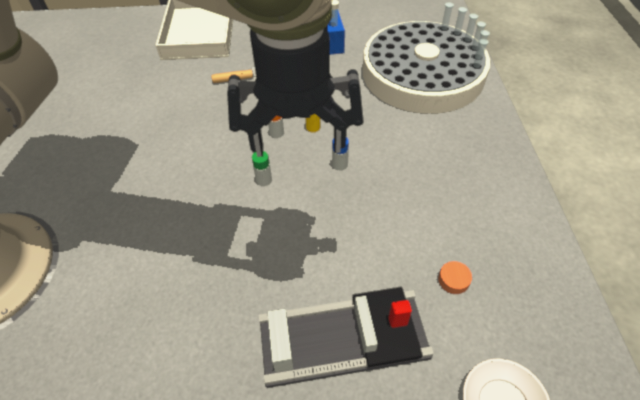

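View pics/wrist0.png

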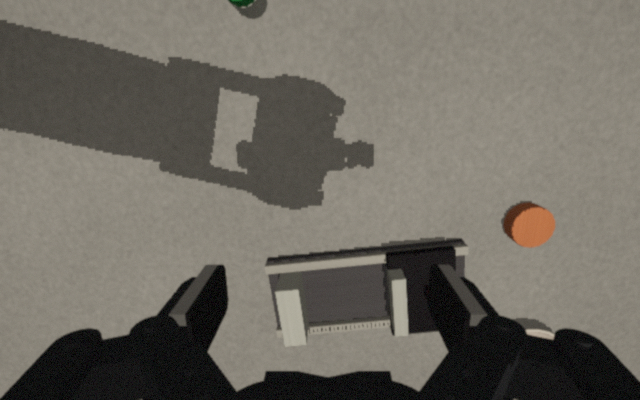

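The scene view shows the orange capsule at (337,145), with yellow at (369,155), green at (293,170) and blue at (360,190) around it. The gauge runs from (185,270) at the fixed jaw to (270,310) at the red tab. The orange disc at (354,328) is a look-alike. Next I'll measure positions.

```bash
cat >> h.py <<'E'
def pose(c,st=None):
    if 'eye' in c: return R.from_quat(c['attitude']).as_matrix(), np.array(c['eye'])
    T=R.from_quat(st['eef_rot']).as_matrix(); H=c['hand_eye']
    return T@H[:3,:3], T@H[:3,3]+st['tcp_pos']
def cloud(c,st=None):
    Rm,e=pose(c,st); z=c['range_z']; v,u=np.indices(z.shape)
    p=np.stack([(u-c['cx'])/c['fx']*z,(v-c['cy'])/c['fy']*z,z],-1)
    return p@Rm.T+e
def ray(c,u,v,zp,st=None):
    Rm,e=pose(c,st); d=Rm@np.array([(u-c['cx'])/c['fx'],(v-c['cy'])/c['fy'],1]); return e+d*(zp-e[2])/d[2]
def tri(obs):
    A=np.zeros((3,3));b=np.zeros(3)
    for c,u,v,st in obs:
        Rm,e=pose(c,st); d=Rm@np.array([(u-c['cx'])/c['fx'],(v-c['cy'])/c['fy'],1]); d/=np.linalg.norm(d)
        P=np.eye(3)-np.outer(d,d);A+=P;b+=P@e
    return np.linalg.solve(A,b)
COL={'orange':((5,190,120),(15,255,255)),'red':((0,200,90),(4,255,255)),'yellow':((20,190,120),(32,255,255)),'green':((55,120,50),(85,255,255)),'blue':((105,150,80),(125,255,255))}
def blobs(c,col):
    h=cv2.cvtColor(c['frame'],cv2.COLOR_RGB2HSV); m=cv2.inRange(h,*map(np.array,COL[col]))
    if col=='red': m|=cv2.inRange(h,np.array((176,200,90)),np.array((180,255,255)))
    n,l,s,ce=cv2.connectedComponentsWithStats(m)
    return [(l==i,s[i],ce[i]) for i in range(1,n) if s[i][4]>25]
E
python3 - <<'E'
from h import *
for n in ['scene','side']:
    c=np.load(f'pics/{n}0.npy',allow_pickle=True).item(); P=cloud(c)
    for k in COL:
        for m,s,ce in blobs(c,k):
            q=P[m]; q=q[np.isfinite(q).all(1)]
            top=q[q[:,2]>np.percentile(q[:,2],90)-.004]
            print(n,k,s,np.round(q.min(0),3),np.round(q.max(0),3),'top',np.round((top.min(0)+top.max(0))/2,3), np.round(np.percentile(q[:,2],[5,95]),3))
    # light jaws / plate heights
    w=P[...,2]; sel=(P[...,0]>.38)&(P[...,0]<.72)&(P[...,1]<-.1)&(P[...,1]>-.36)&(w>.045)&(w<.062)
    l=cv2.connectedComponentsWithStats(sel.astype(np.uint8))
    for i in range(1,l[0]):
        if l[2][i][4]>60:
            q=P[l[1]==i]; r=cv2.minAreaRect((q[:,:2]*1000).astype(np.float32)); print(n,'top',l[2][i],np.round(r[0]),np.round(r[1]),r[2],np.round(q[:,2].mean(),4))
    sel=(P[...,0]>.38)&(P[...,0]<.72)&(P[...,1]<-.1)&(P[...,1]>-.36)&(w>.006)&(w<.025)
    l=cv2.connectedComponentsWithStats(sel.astype(np.uint8))
    for i in range(1,l[0]):
        if l[2][i][4]>60:
            q=P[l[1]==i]; r=cv2.minAreaRect((q[:,:2]*1000).astype(np.float32)); print(n,'plate',l[2][i],np.round(r[0]),np.round(r[1]),r[2],np.round(np.percentile(q[:,2],[5,50,95]),4))
E
```

```text
scene orange [331 132  13  14 152] [ 0.464 -0.458  0.046] [0.964 0.3   0.685] top [ 0.714 -0.079  0.372] [0.049 0.065]
scene red [262 294  18  19 169] [ 0.616 -0.458  0.029] [ 0.964 -0.097  0.685] top [ 0.802 -0.292  0.381] [0.066 0.081]
scene yellow [464  46   8   7  42] [ 0.446  0.735 -0.047] [0.563 1.084 0.114] top [0.554 0.747 0.111] [-0.04   0.113]
scene yellow [480  50   8   7  43] [ 0.499  0.738 -0.039] [0.602 1.077 0.113] top [0.594 0.749 0.111] [-0.036  0.113]
scene yellow [455  57   7   7  42] [ 0.407  0.664 -0.089] [0.571 1.078 0.113] top [0.562 0.675 0.111] [0.103 0.113]
scene yellow [471  61   8   8  45] [ 0.465  0.667 -0.086] [0.61  1.079 0.113] top [0.601 0.679 0.111] [0.1   0.112]
scene yellow [444  69   8   8  48] [ 0.38  -0.458 -0.141] [0.964 1.074 0.685] top [0.762 0.079 0.396] [0.102 0.113]
scene yellow [461  74   8   7  46] [0.6   0.596 0.1  ] [0.617 0.639 0.115] top [0.608 0.607 0.112] [0.102 0.113]
scene yellow [361 142  16  31 379] [ 0.505 -0.458 -0.001] [0.964 0.391 0.685] top [ 0.75  -0.074  0.372] [0.006 0.064]
scene green [287 155  14  16 174] [ 0.395 -0.4
[... 873 characters left out ...]
0.043]
side green [252 152  16  17 200] [ 0.439 -0.012  0.047] [0.482 0.174 0.254] top [0.461 0.081 0.158] [0.051 0.066]
side blue [327  14  17  40 422] [ 0.537 -0.393  0.003] [0.629 0.613 0.648] top [0.583 0.11  0.353] [0.008 0.062]
side blue [341 139   7  14  45] [ 0.579 -0.009  0.048] [0.606 0.193 0.262] top [ 0.58  -0.008  0.257] [0.05  0.259]
side top [355 296  23  53 636] [ 602. -141.] [15. 70.] 6.215219020843506 0.0554
side top [ 268  309   24   56 1028] [ 485. -153.] [25. 70.] 6.2567548751831055 0.0558
side top [389 310  21  15 109] [ 645. -142.] [13. 27.] 63.84310531616211 0.0539
side plate [ 259  303  175   85 6669] [ 573. -145.] [231. 100.] 5.597023010253906 [0.011  0.0135 0.022 ]
```

```bash
python3 - <<'E'
from h import *
C={n:np.load(f'pics/{n}0.npy',allow_pickle=True).item() for n in ['scene','side']}
for n,c in C.items():
    P=cloud(c)
    for k in COL:
        for m,s,ce in blobs(c,k):
            if s[2]>25: continue
            q=P[m&(c['range_z']>0.1)]; med=np.median(q,0); q=q[np.linalg.norm(q-med,axis=1)<.03]
            t=q[q[:,2]>.061]
            if med[2]<.09 and len(t)>4: print(n,k,ce.round(1),'top face centre',np.round((t.min(0)+t.max(0))/2,4),len(t),'ext',np.round(t.max(0)-t.min(0),3))
# two-view height checks, top-face centre of red tab & green
for k in('red','green'):
    o=[(c,*blobs(c,k)[0][2],None) for c in C.values()]; print(k,'tri centroid',tri(o).round(4))
E
```

```text
scene orange [337.3 138.4] top face centre [0.4776 0.2855 0.0635] 85 ext [0.028 0.03  0.005]
scene red [270.4 301.6] top face centre [ 0.6511 -0.1337  0.0734] 160 ext [0.023 0.017 0.017]
scene yellow [368.3 156.9] top face centre [0.5516 0.2954 0.0637] 89 ext [0.028 0.028 0.005]
scene green [293.2 162.2] top face centre [0.4556 0.1643 0.0631] 98 ext [0.027 0.029 0.004]
scene blue [360.6 182.4] top face centre [0.5964 0.1928 0.064 ] 111 ext [0.028 0.028 0.006]
side red [399.7 313. ] top face centre [ 0.6473 -0.136   0.0724] 315 ext [0.023 0.019 0.022]
side green [260.1 160.3] top face centre [0.4521 0.1606 0.0642] 129 ext [0.026 0.026 0.006]
side blue [335.9  36.7] top face centre [0.6113 0.5511 0.0619] 21 ext [0.034 0.024 0.002]
side blue [344.4 146.7] top face centre [0.6038 0.1867 0.0638] 12 ext [0.004 0.014 0.005]
red tri centroid [ 0.6476 -0.134   0.0682]
green tri centroid [0.4511 0.1683 0.0499]
```

```bash
python3 -m crank '[[0,0,0,0.1466],[0,0,0,0.1466],[0,0,0,0.1466],[0,0,0,0.1466],[0,0,0,0.1466],[0,0,0,0.1466],[0,0,0,0.1466],[0,0,0,0.1466],[0,0,0,0.1466],[0,0,0,0.1466]]' -1 30
python3 -m crank '[[-41,3,0,0],[-41,3,0,0],[-41,3,0,0],[-41,3,0,0],[-41,3,0,0],[-41,3,0,0],[-42,0,0,0],[0,0,0,0],[0,0,0,0]]'
python3 - <<'E'
from h import *
st=ctrl.state(); print(st['tcp_pos'],R.from_quat(st['eef_rot']).as_matrix().round(3).tolist(),st['time'])
c=ctrl.capture('wrist'); save(c,'w1'); P=cloud(c,st)
for n in('scene','side'): d=ctrl.capture(n); save(d,n+'1'); np.save(f'pics/{n}1.npy',d,allow_pickle=True)
for k in('orange','yellow'):
  for m,s,ce in blobs(c,k):
    q=P[m&(c['range_z']>.05)]; t=q[(q[:,2]>.06)&(q[:,2]<.08)]; 
    if len(t)>5: print(k,s,ce,((t.min(0)+t.max(0))/2).round(4),np.ptp(t,axis=0).round(3))
    (u,v),r=cv2.minEnclosingCircle(np.argwhere(m)[:,::-1].astype(np.float32)); print(u,v,r,ray(c,u,v,.064,st))
E
```

```text
time: 1.15
tcp_pos: [0.525, -0.0, 0.4045]
eef_rot: [0.741, -0.671, -0.0, 0.0]
contact_force: [0.5, -0.3, 0.5]
width: 0.999
time: 2.05
tcp_pos: [0.4768, 0.2851, 0.4043]
eef_rot: [0.744, -0.668, -0.0, 0.0]
contact_force: [0.9, -0.3, 0.3]
width: 1.0
[0.47675674 0.28505262 0.40425522] [[0.106, -0.994, -0.001], [-0.994, -0.106, -0.001], [0.0, 0.001, -1.0]] 2.05
yellow [308 103  17  16  79] [315.56962025 111.24050633] [0.5391 0.3007 0.0643] [0.011 0.015 0.004]
316.5 110.5 10.606701850891113 [0.53914603 0.30049046 0.064     ]
```

View pics/w1.png

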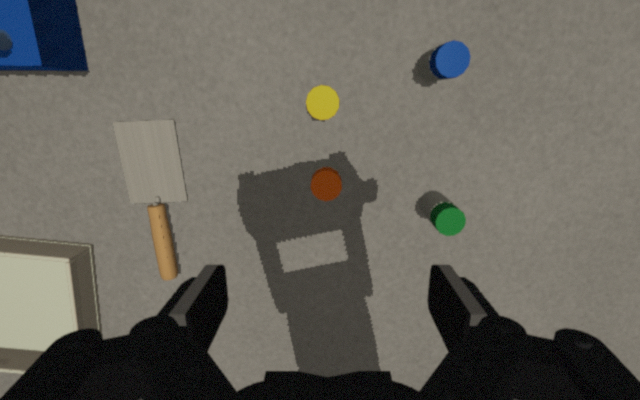

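View pics/side1.png

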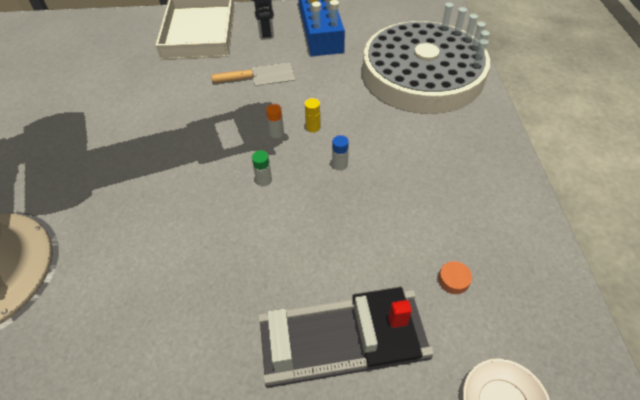

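The wrist view shows the orange cap, shadowed, at (326,184) and the yellow one at (322,102). In the side view the orange cap is clear at (275,113). I'll relax the mask for the shadow and triangulate.

```bash
python3 - <<'E'
from h import *
st=ctrl.state(); c=ctrl.capture('wrist'); P=cloud(c,st)
h=cv2.cvtColor(c['frame'],cv2.COLOR_RGB2HSV)
for nm,(u0,v0) in {'orange':(326,184),'yellow':(322,102),'green':(448,220)}.items():
    m=np.zeros(h.shape[:2],np.uint8); s=h[v0-22:v0+22,u0-22:u0+22,1]; m[v0-22:v0+22,u0-22:u0+22]=(s>140)
    q=np.argwhere(m>0)[:,::-1].astype(np.float32); (u,v),r=cv2.minEnclosingCircle(q)
    z=P[v0-6:v0+7,u0-6:u0+7,2]; 
    t=P[(m>0)&(P[...,2]>.058)&(P[...,2]<.075)]
    print(nm,u,v,r,q.mean(0),'ray',ray(c,u,v,.064,st).round(4),'h',np.median(z).round(4),'cl',((t.min(0)+t.max(0))/2).round(4))
    if nm=='orange': ow=(c,float(u),float(v),st)
# two-view height: ring of top face in the scene/side
for n in('scene','side'):
    d=np.load(f'pics/{n}1.npy',allow_pickle=True).item(); hh=cv2.cvtColor(d['frame'],cv2.COLOR_RGB2HSV)
    Q=cloud(d); m=(hh[...,1]>150)&(np.abs(Q[...,0]-.477)<.03)&(np.abs(Q[...,1]-.285)<.03)&(Q[...,2]>.0625)&(d['range_z']>.1)
    q=np.argwhere(m)[:,::-1]; uv=(q.min(0)+q.max(0))/2
    print(n,uv,len(q),((Q[m].min(0)+Q[m].max(0))/2).round(4),'tri with wrist',tri([ow,(d,*uv,None)]).round(4))
E
```

```text
orange 324.8525085449219 184.29136657714844 16.811113357543945 [324.28433 184.30603] ray [0.4751 0.2851 0.064 ] h 0.0642 cl [0.4733 0.2856 0.0622]
yellow 320.0 103.0 17.262775421142578 [320.14667 102.96778] ray [0.5464 0.2965 0.064 ] h 0.0642 cl [0.5462 0.2964 0.0644]
green 446.2045593261719 218.2045440673828 16.825185775756836 [446.179   218.89754] ray [0.454  0.1666 0.064 ] h 0.0641 cl [0.4514 0.1644 0.0622]
scene [337.  135.5] 50 [0.4776 0.2849 0.0638] tri with wrist [0.4759 0.2855 0.0631]
side [273.  109.5] 118 [0.474  0.2828 0.0656] tri with wrist [0.474  0.2851 0.0614]
```

```bash
python3 -m crank '[[0,2,43,0],[0,0,43,0],[0,0,43,0],[0,0,35,0],[0,0,25,0],[0,0,14,0],[0,0,0,0],[0,0,0,0]]' -1 30
python3 -m crank '[[0,0,0,0],[0,0,0,0],[0,0,0,0],[0,0,0,0],[0,0,0,0],[0,0,0,0]]' 1 30
python3 -m crank '[[0,0,0,0],[0,0,0,0],[0,0,0,0],[0,0,0,0]]'
```

```text
time: 3.05
tcp_pos: [0.4755, 0.2842, 0.2028]
eef_rot: [0.743, -0.669, 0.0, -0.001]
contact_force: [0.3, -0.6, 0.3]
width: 1.001
time: 3.65
tcp_pos: [0.4751, 0.2845, 0.2022]
eef_rot: [0.743, -0.669, 0.0, -0.0]
contact_force: [-1.2, 1.9, 6.3]
width: 0.339
time: 4.05
tcp_pos: [0.4751, 0.2845, 0.2022]
eef_rot: [0.743, -0.669, 0.0, -0.0]
contact_force: [-1.4, 1.4, 5.2]
width: 0.338
```

```bash
python3 -m crank '[[0,0,-15,0],[0,0,-30,0],[0,0,-40,0],[0,0,-40,0],[0,0,-25,0],[0,0,0,0]]'
python3 - <<'E'
from h import *
for n in('wrist','scene','side'): d=ctrl.capture(n); save(d,n+'2')
E
```

```text
time: 4.65
tcp_pos: [0.4752, 0.2844, 0.3548]
eef_rot: [0.743, -0.669, 0.002, -0.003]
contact_force: [-0.4, 0.1, -2.7]
width: 0.336
```

View pics/wrist2.png

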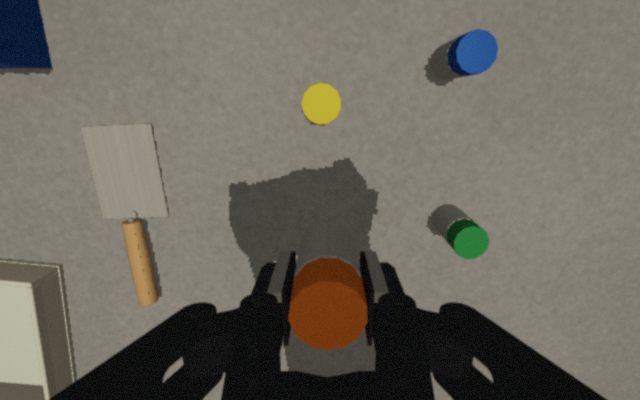

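View pics/scene2.png

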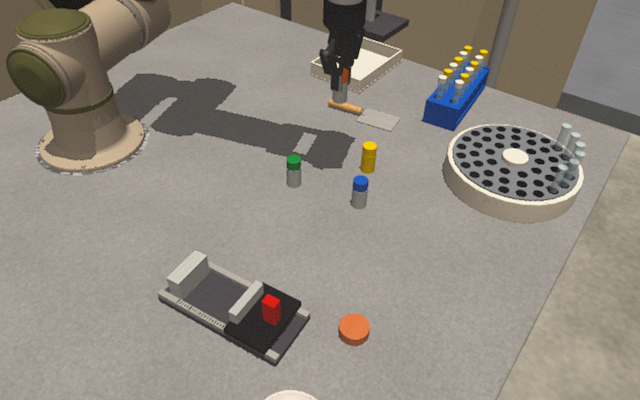

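Grasp held, with the capsule upright in the fingers. Next, over to the gauge.

```bash
python3 -m crank '[[20,-3,0,0],[46,-6,0,0],[46,-6,0,0],[46,-6,0,0],[46,-6,0,0],[46,-6,0,0],[46,-6,0,0],[46,-6,0,0],[46,-6,0,0],[30,-4,0,0]]'
python3 -m crank '[[18,-3,0,0],[0,0,0,0],[0,0,0,0],[0,0,0,0]]'
python3 - <<'E'
from h import *
s=ctrl.state(); c=ctrl.capture('wrist'); save(c,'w3'); np.save('pics/w3.npy',dict(c=c,s=s),allow_pickle=True); print(s['tcp_pos'],s['eef_rot'])
d=ctrl.capture('side'); save(d,'side3')
E
```

```text
time: 5.8
tcp_pos: [0.5735, -0.1287, 0.3495]
eef_rot: [0.742, -0.67, -0.001, 0.001]
contact_force: [-0.1, 1.6, -1.4]
width: 0.339
time: 6.2
tcp_pos: [0.5782, -0.1418, 0.3514]
eef_rot: [0.744, -0.669, -0.0, -0.0]
contact_force: [-0.4, 0.4, -1.2]
width: 0.338
[ 0.57821965 -0.14177147  0.35142553] [ 7.43696473e-01 -6.68517275e-01 -4.57932591e-04 -5.01950683e-06]
```

View pics/w3.png

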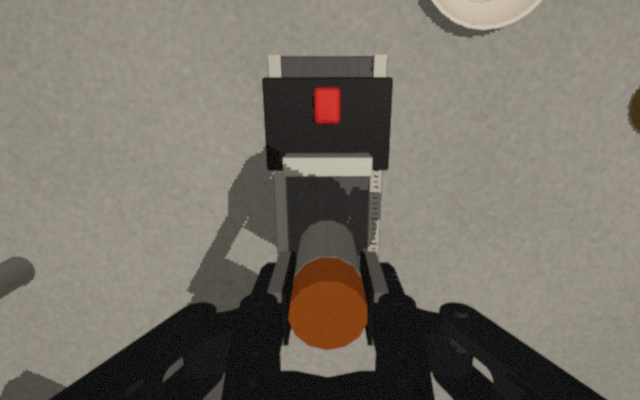

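View pics/side3.png

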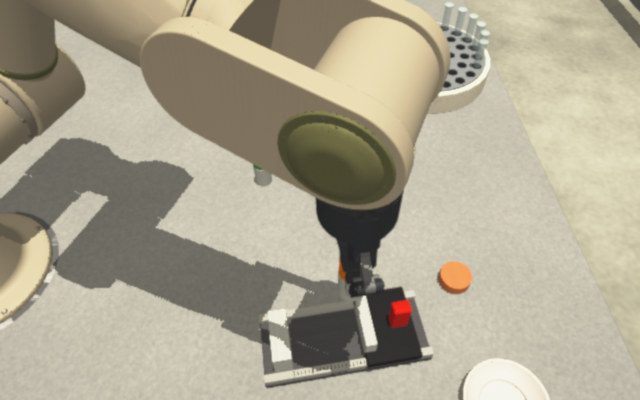

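```bash
python3 - <<'E'
from h import *
D=np.load('pics/w3.npy',allow_pickle=True).item(); c,s=D['c'],D['s']; P=cloud(c,s)
def rect(z0,z1,box,name):
    m=np.zeros(P.shape[:2],bool); u0,v0,u1,v1=box; m[v0:v1,u0:u1]=True
    m&=(P[...,2]>z0)&(P[...,2]<z1); q=P[m]; q=q[np.linalg.norm(q[:,:2]-np.median(q[:,:2],0),axis=1)<.12]
    r=cv2.minAreaRect((q[:,:2]*1000).astype(np.float32)); print(name,np.round(r[0],1),np.round(r[1],1),round(r[2],2),'z',np.median(q[:,2]).round(4),len(q))
rect(.075,.09,(290,60,370,150),'tabtop')
rect(.05,.06,(270,140,390,190),'jawtop')
rect(.027,.04,(250,60,400,180),'carriage')
rect(.015,.026,(250,40,280,110),'railL'); rect(.015,.026,(370,40,400,110),'railR')
rect(.006,.026,(250,40,400,110),'platefar')
# capsule cap relative to tool
h=cv2.cvtColor(c['frame'],cv2.COLOR_RGB2HSV); m=((h[...,1]>170)&(h[...,0]<15)); m[:220]=0
T=R.from_quat(s['eef_rot']).as_matrix(); q=P[m&(c['range_z']>.05)]; tl=(q-s['tcp_pos'])@T
zt=np.percentile(tl[:,2],10); t=tl[tl[:,2]<zt+.004]; print('cap top tool frame',((t.min(0)+t.max(0))/2).round(4),np.ptp(t,axis=0).round(4))
E
```

```text
tabtop [ 647.2 -134.6] [23.6 17.9] 5.7 z 0.0798 965
jawtop [ 600.7 -139.7] [15.5 69.9] 6.25 z 0.0551 1774
carriage [ 630.9 -136.3] [ 74.8 104.4] 6.57 z 0.0321 9397
railL [671.9 -88.1] [17.   9.2] 3.47 z 0.0202 264
railR [ 681.5 -174. ] [16.1 10.2] 6.22 z 0.02 286
platefar [ 677.  -131.1] [16.9 99.9] 6.61 z 0.0124 2496
cap top tool frame [ 0.0015 -0.0005  0.1136] [0.1127 0.0334 0.0556]
```

```bash
python3 -m crank '[[1,15,0,0],[0,25,0,0],[0,20,0,0],[0,0,30,0],[0,0,40,0],[0,0,30,0],[0,0,15,0],[0,0,10,0],[0,0,0,0],[0,0,0,0]]'
python3 - <<'E'
from h import *
s=ctrl.state(); c=ctrl.capture('wrist'); save(c,'w4'); P=cloud(c,s); print(s['tcp_pos'])
h=cv2.cvtColor(c['frame'],cv2.COLOR_RGB2HSV); m=((h[...,1]>170)&(h[...,0]<15)&(h[...,2]>60)).astype(np.uint8); m[:240]=0;m[:,:280]=0;m[:,375:]=0
T=R.from_quat(s['eef_rot']).as_matrix(); tl=(P-s['tcp_pos'])@T
t=tl[(m>0)&(c['range_z']>.05)]; z=np.median(t[:,2]); t=t[abs(t[:,2]-z)<.004]; print('cap top in tool',((t.min(0)+t.max(0))/2).round(4),np.ptp(t,axis=0).round(4),z)
for n in('scene','side'): save(ctrl.capture(n),n+'4')
E
```

```text
time: 7.3
tcp_pos: [0.519, -0.1503, 0.2275]
eef_rot: [0.743, -0.669, 0.001, -0.0]
contact_force: [-0.4, 0.2, -1.1]
width: 0.337
[ 0.51898662 -0.15033916  0.22754842]
cap top in tool [0.0007 0.0015 0.1393] [0.0291 0.0291 0.0061] 0.13831819420963978
```

View pics/w4.png

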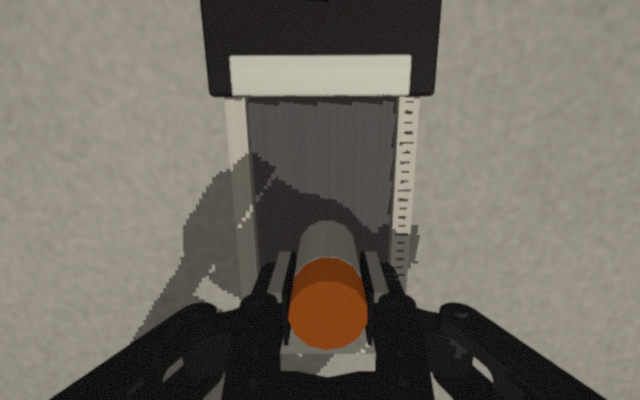

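View pics/scene4.png

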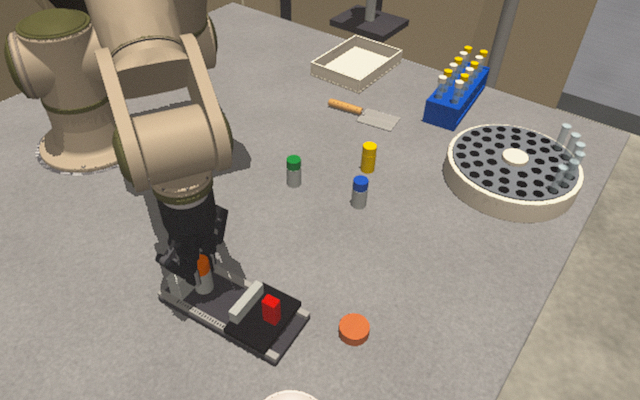

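View pics/side4.png

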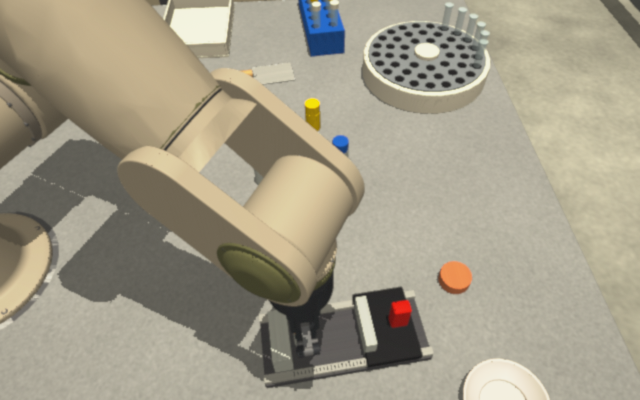

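The wrist view shows the capsule over the plate, with the fixed jaw's top just behind it around (328,357). I'll check the gap to that face.

```bash
python3 - <<'E'
from h import *
s=ctrl.state(); c=ctrl.capture('wrist'); P=cloud(c,s)
T=R.from_quat(s['eef_rot']).as_matrix(); tl=(P-s['tcp_pos'])@T
def rep(n,box,z0,z1):
    u0,v0,u1,v1=box; m=np.zeros(P.shape[:2],bool); m[v0:v1,u0:u1]=1; m&=(P[...,2]>z0)&(P[...,2]<z1); t=tl[m]
    print(n,len(t),np.percentile(t,[1,50,99],axis=0).round(4).tolist())
rep('fixed',(275,335,380,380),.045,.062)
rep('slide',(225,40,420,110),.05,.06)
rep('plate',(255,110,390,200),.005,.016)
rep('railL',(215,100,250,200),.017,.024);rep('railR',(390,100,425,200),.017,.024)
E
```

```text
fixed 933 [[-0.0221, 0.0365, 0.1713], [0.0004, 0.0443, 0.1725], [0.0233, 0.0477, 0.1737]]
slide 7353 [[-0.0364, -0.0897, 0.1712], [-0.0027, -0.0825, 0.1727], [0.0316, -0.0748, 0.1744]]
plate 12101 [[-0.038, -0.0681, 0.2141], [-0.0023, -0.0451, 0.2156], [0.0333, -0.0203, 0.2171]]
railL 2020 [[-0.0503, -0.0731, 0.2062], [-0.0452, -0.0501, 0.2076], [-0.0403, -0.0229, 0.2099]]
railR 2060 [[0.0355, -0.0729, 0.2062], [0.0403, -0.0495, 0.2077], [0.0456, -0.0229, 0.2102]]
```

Capsule is at gauge x of about +36 and about 3 mm off the mid-line. I'll correct that and lower it 13 mm.

```bash
python3 -m crank '[[-3,3,0,0],[0,0,5,0],[0,0,4,0],[0,0,3,0],[0,0,0,0],[0,0,0,0]]'
python3 -m crank '[[0,0,1,0],[0,0,0,0],[0,0,0,0]]'
```

```text
time: 8.1
tcp_pos: [0.5154, -0.1478, 0.2145]
eef_rot: [0.743, -0.669, -0.0, 0.0]
contact_force: [-0.3, -0.2, -1.6]
width: 0.338
time: 8.4
tcp_pos: [0.5155, -0.1478, 0.2142]
eef_rot: [0.743, -0.669, 0.0, -0.0]
contact_force: [-1.7, 0.5, 5.1]
width: 0.337
```

```bash
python3 -m crank '[[0,0,0,0],[0,0,0,0],[0,0,0,0],[0,0,0,0],[0,0,0,0],[0,0,0,0]]' -0.4
python3 -m crank '[[0,0,-10,0],[0,0,-30,0],[0,0,-40,0],[0,0,-30,0],[0,0,0,0]]'
python3 -m crank '[[0,-40,0,0],[0,-40,0,0],[0,0,0,0],[0,0,0,0]]'
python3 - <<'E'
from h import *
s=ctrl.state(); c=ctrl.capture('wrist'); save(c,'w5'); np.save('pics/w5.npy',dict(c=c,s=s),allow_pickle=True); print(s['tcp_pos'],s['time'])
for n in('scene','side'): save(ctrl.capture(n),n+'5')
E
```

```text
time: 9.0
tcp_pos: [0.5154, -0.1478, 0.2137]
eef_rot: [0.743, -0.669, -0.0, 0.0]
contact_force: [-0.0, 0.6, 0.7]
width: 0.699
time: 9.5
tcp_pos: [0.5159, -0.1479, 0.3285]
eef_rot: [0.743, -0.669, 0.004, -0.001]
contact_force: [-0.5, -0.3, 0.9]
width: 0.698
time: 9.9
tcp_pos: [0.595, -0.1392, 0.3228]
eef_rot: [0.743, -0.669, -0.001, 0.0]
contact_force: [0.2, -0.3, 0.2]
width: 0.7
[ 0.59496011 -0.13924085  0.32278882] 9.9
```

View pics/w5.png

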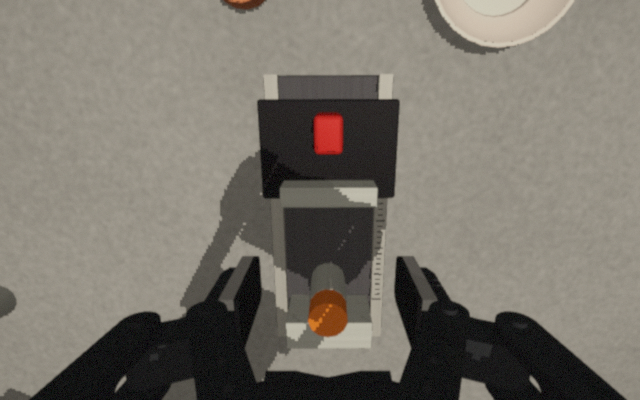

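View pics/scene5.png

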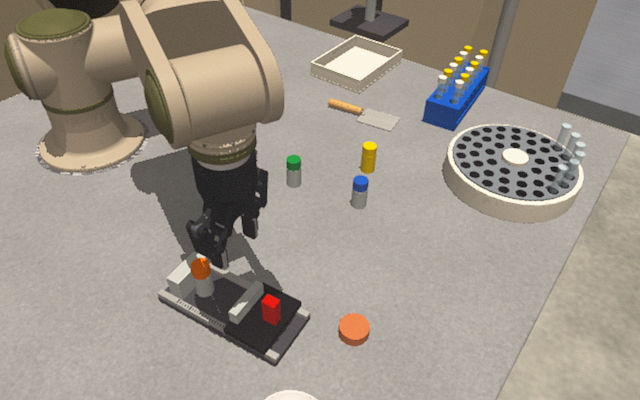

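The capsule stands upright between the jaws: cap at (328,313) in the wrist view and (200,266) in the scene view. Next I'll locate the tab, jaw faces and capsule in tool axes.

```bash
python3 - <<'E'
from h import *
D=np.load('pics/w5.npy',allow_pickle=True).item(); c,s=D['c'],D['s']; P=cloud(c,s)
T=R.from_quat(s['eef_rot']).as_matrix(); tl=(P-s['tcp_pos'])@T
def rep(n,box,z0,z1):
    u0,v0,u1,v1=box; m=np.zeros(P.shape[:2],bool); m[v0:v1,u0:u1]=1; m&=(P[...,2]>z0)&(P[...,2]<z1); t=tl[m]
    r=cv2.minAreaRect((t[:,:2]*1000).astype(np.float32)); print(n,len(t),'z',np.median(P[m][:,2]).round(4),np.percentile(t[:,:2],[1,99],axis=0).round(4).tolist(),np.round(r[0],1),np.round(r[1],1),round(r[2],1))
rep('tab',(300,100,360,165),.074,.09)
rep('slide',(270,170,390,215),.05,.06)
rep('fixed',(280,318,380,352),.05,.06)
rep('cap',(305,285,352,340),.07,.085)
rep('platefar',(250,60,400,110),.008,.025)
E
```

```text
tab 1127 z 0.0799 [[-0.0076, -0.0643], [0.0096, -0.0408]] [  0.9 -52.5] [23.8 17.4] 89.9
slide 2128 z 0.055 [[-0.0329, -0.0138], [0.0353, 0.0012]] [ 1.3 -6.3] [70.  15.6] 0.2
fixed 1950 z 0.0551 [[-0.0326, 0.0984], [0.036, 0.1236]] [  1.6 111.3] [26.9 70.1] 89.8
cap 1210 z 0.0761 [[-0.0129, 0.0669], [0.0142, 0.0945]] [ 0.7 80.8] [28.9 28.7] 57.2
platefar 3085 z 0.0124 [[-0.0462, -0.0911], [0.0482, -0.0742]] [  1.  -82.4] [ 17.5 100. ] 89.7
```

```bash
python3 -m crank '[[1,-30,0,0],[0,-35,0,0],[0,-23,0,0],[0,0,0,0],[0,0,0,0],[0,0,0,0]]' 1 20
python3 -m crank '[[0,0,30,0],[0,0,30,0],[0,0,22,0],[0,0,12,0],[0,0,6,0],[0,0,0,0],[0,0,0,0]]'
python3 - <<'E'
from h import *
s=ctrl.state(); print(s['tcp_pos'],s['contact_force'])
for n in('scene','wrist'): save(ctrl.capture(n),n+'6')
E
```

```text
time: 10.65
tcp_pos: [0.6818, -0.1316, 0.3241]
eef_rot: [0.743, -0.669, -0.0, 0.0]
contact_force: [-0.3, -0.5, 0.6]
width: -0.001
time: 11.35
tcp_pos: [0.6827, -0.1314, 0.2251]
eef_rot: [0.743, -0.669, 0.001, -0.0]
contact_force: [0.2, -0.3, 0.2]
width: -0.004
[ 0.6827457  -0.13137019  0.22506981] [ 0.24984878 -0.26657996  0.15829175]
```

View pics/scene6.png

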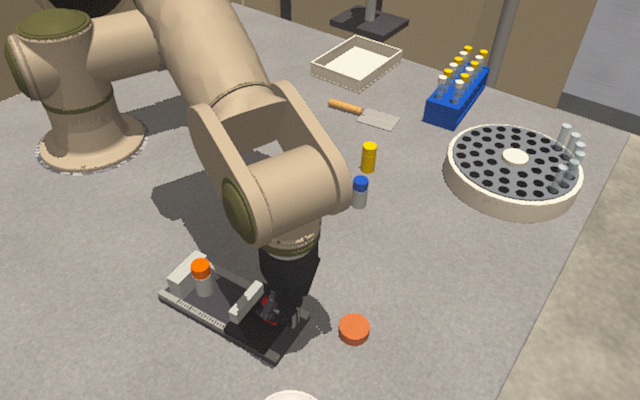

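View pics/wrist6.png

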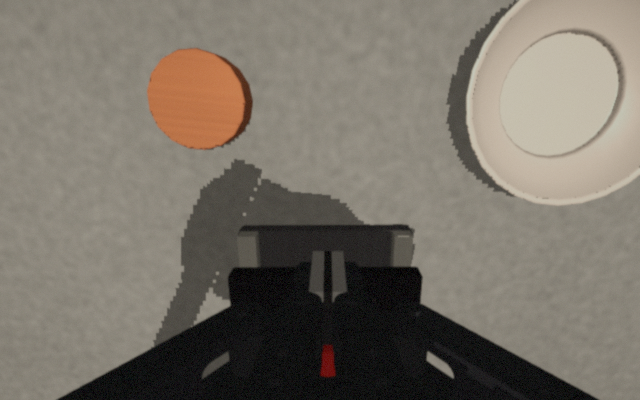

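```bash
python3 -m crank '[[0,4,0,0],[0,4,0,0],[0,6,0,0],[0,6,0,0],[0,6,0,0],[0,6,0,0],[0,6,0,0],[0,6,0,0],[0,6,0,0],[0,4,0,0]]'
python3 -m crank '[[0,4,0,0],[0,4,0,0],[0,3,0,0],[0,2,0,0],[0,0,0,0],[0,0,0,0]]'
python3 - <<'E'
from h import *
s=ctrl.state(); print(s['tcp_pos'],s['contact_force'])
for n in('scene','side'):
    c=ctrl.capture(n); save(c,n+'7'); P=cloud(c)
    for k in('orange','red'):
        for m,st,ce in blobs(c,k):
            q=P[m&(c['range_z']>.1)]; print(n,k,ce.round(0),np.median(q,0).round(4),len(q))
E
```

```text
time: 12.45
tcp_pos: [0.6284, -0.137, 0.2238]
eef_rot: [0.743, -0.669, 0.0, 0.0]
contact_force: [1.8, -0.5, 0.5]
width: 0.005
time: 13.05
tcp_pos: [0.6158, -0.1382, 0.2234]
eef_rot: [0.743, -0.669, -0.001, 0.0]
contact_force: [0.2, 0.5, 0.5]
width: 0.001
[ 0.61583083 -0.13816533  0.22337018] [0.17695889 0.52399959 0.49878   ]
scene orange [200. 268.] [ 0.5225 -0.1501  0.0744] 312
scene red [240. 304.] [ 0.6006 -0.1477  0.0434] 37
side orange [301. 325.] [ 0.5159 -0.1504  0.0768] 357
side red [359. 320.] [ 0.5914 -0.1487  0.0774] 423
```

View pics/scene7.png

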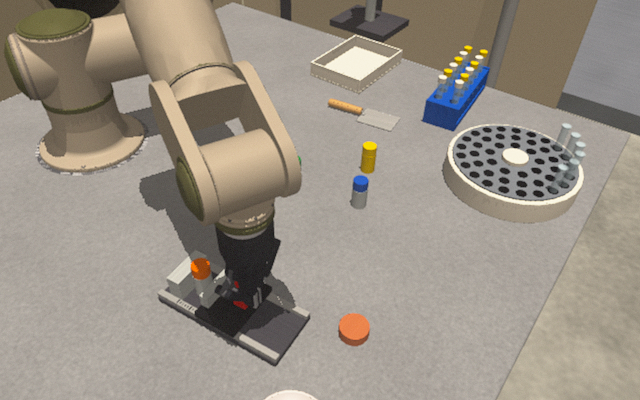

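View pics/side7.png

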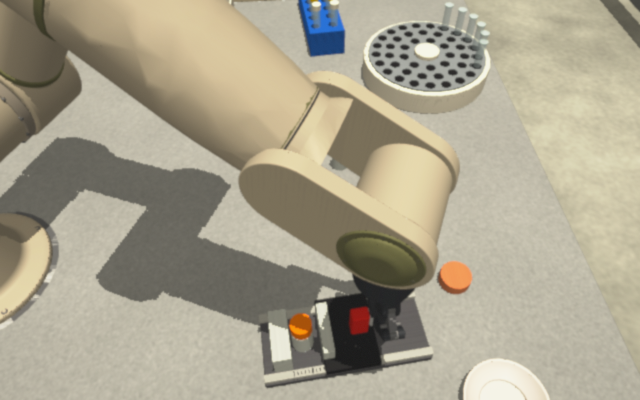

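In the side view the jaw has slid about 56 mm and the capsule still stands, cap at (301,325). I'll push on slowly while watching the force.

```bash
python3 -m crank '[[0,2,0,0],[0,2,0,0],[0,2,0,0],[0,2,0,0],[0,1,0,0],[0,0,0,0]]'
python3 -m crank '[[0,1,0,0],[0,1,0,0],[0,0,0,0]]'
python3 - <<'E'
from h import *
s=ctrl.state(); print(s['tcp_pos'],s['contact_force'])
c=ctrl.capture('side'); save(c,'side8'); P=cloud(c)
for k in('orange','red'):
    for m,st,ce in blobs(c,k):
        q=P[m&(c['range_z']>.1)]; print(k,ce.round(0),np.median(q,0).round(4),len(q))
E
```

```text
time: 13.75
tcp_pos: [0.6069, -0.1392, 0.2238]
eef_rot: [0.743, -0.669, -0.0, 0.0]
contact_force: [-0.5, 0.0, 0.3]
width: 0.001
time: 14.05
tcp_pos: [0.6051, -0.1394, 0.2238]
eef_rot: [0.743, -0.669, 0.0, -0.0]
contact_force: [2.6, 0.2, -1.0]
width: 0.001
[ 0.60505573 -0.13944402  0.22379829] [ 2.57805418  0.16486697 -1.04122383]
orange [299. 327.] [ 0.5132 -0.1536  0.0769] 369
red [351. 321.] [ 0.5814 -0.1498  0.0776] 419
```

View pics/side8.png

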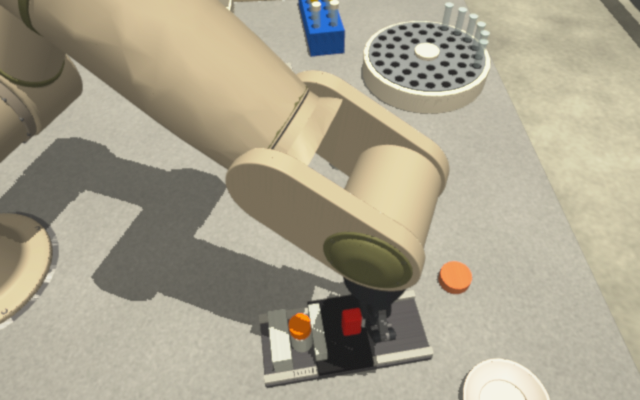

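```bash
for i in 1; do python3 -m crank '[[0,1,0,0],[0,1,0,0],[0,0,0,0]]'; done
python3 -m crank '[[0,1,0,0],[0,0,0,0],[0,0,0,0]]'
python3 - <<'E'
from h import *
s=ctrl.state(); print(s['tcp_pos'],s['contact_force'])
c=ctrl.capture('side'); save(c,'side9'); P=cloud(c)
for k in('orange','red'):
    for m,st,ce in blobs(c,k):
        q=P[m&(c['range_z']>.1)]; print(k,ce.round(0),np.median(q,0).round(4),len(q))
E
```

```text
time: 14.4
tcp_pos: [0.6032, -0.1397, 0.2238]
eef_rot: [0.743, -0.669, 0.001, -0.0]
contact_force: [4.5, 0.2, -1.2]
width: -0.001
time: 14.7
tcp_pos: [0.6022, -0.1397, 0.2238]
eef_rot: [0.743, -0.669, 0.001, -0.0]
contact_force: [4.7, 1.0, -1.5]
width: 0.0
[ 0.6022284  -0.13974001  0.22384612] [ 4.72852174  0.95501448 -1.47786516]
orange [297. 327.] [ 0.5106 -0.1537  0.0767] 364
red [349. 321.] [ 0.5788 -0.1502  0.0779] 421
```

The force has levelled at about 4.7 N, so the jaw is probably shut on the capsule. I'll back off and check.

```bash
python3 -m crank '[[0,-5,0,0],[0,-15,0,0],[0,-10,0,0],[0,0,-30,0],[0,0,-40,0],[0,0,-40,0],[0,0,-20,0],[0,0,0,0],[0,0,0,0]]'
python3 - <<'E'
from h import *
s=ctrl.state(); c=ctrl.capture('wrist'); save(c,'w10'); np.save('pics/w10.npy',dict(c=c,s=s),allow_pickle=True); print(s['tcp_pos'],s['time'])
for n in('scene','side'):
    c=ctrl.capture(n); save(c,n+'10'); np.save(f'pics/{n}10.npy',c,allow_pickle=True)
E
```

```text
time: 15.65
tcp_pos: [0.6317, -0.1366, 0.3529]
eef_rot: [0.743, -0.669, -0.001, 0.0]
contact_force: [0.4, 0.9, -1.4]
width: -0.001
[ 0.63174564 -0.13656738  0.35288815] 15.65
```

View pics/w10.png

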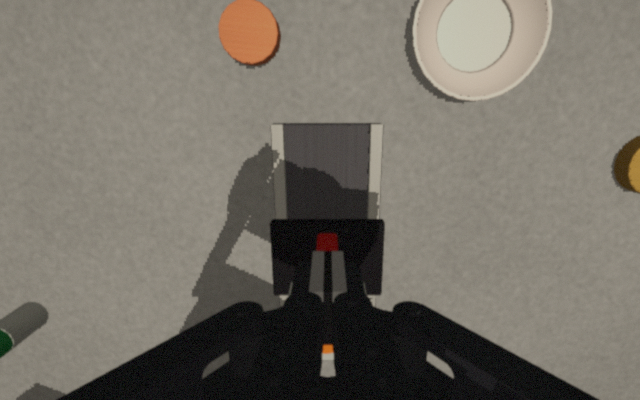

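View pics/side10.png

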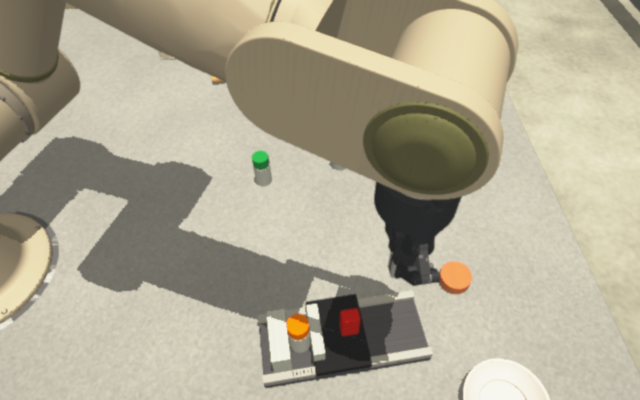

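```bash
python3 -m crank '[[0,15,-30,0],[0,30,-20,0],[0,30,0,0],[0,20,0,0],[0,0,0,0],[0,0,0,0],[0,0,0,0]]' -1
cat > m.py <<'E'
from h import *
import sys
tag=sys.argv[1]
s=ctrl.state(); c=ctrl.capture('wrist'); save(c,'w'+tag); P=cloud(c,s)
T=R.from_quat(s['eef_rot']).as_matrix(); tl=(P-s['tcp_pos'])@T; d=ctrl.capture('side'); save(d,'side'+tag)
sel=(abs(tl[...,0])<.06)&(tl[...,1]>-.12)&(tl[...,1]<.12)
def rep(n,z0,z1,minn=150):
    l=cv2.connectedComponentsWithStats((sel&(P[...,2]>z0)&(P[...,2]<z1)).astype(np.uint8))
    for i in range(1,l[0]):
        if l[2][i][4]>minn:
            t=tl[l[1]==i]; r=cv2.minAreaRect((t[:,:2]*1000).astype(np.float32))
            print(n,l[2][i][:4],'z',np.median(P[l[1]==i][:,2]).round(4),'y1..99',np.percentile(t[:,1],[1,99]).round(4),'c',np.round(r[0],1),np.round(r[1],1),round(r[2],1))
rep('z80/76',.07,.09); rep('jawtops',.05,.06); rep('carr',.028,.036); rep('plate/rail',.006,.024)
print(s['tcp_pos'],s['time'],s['contact_force'])
E
python3 m.py 11
```

```text
time: 16.5
tcp_pos: [0.538, -0.1465, 0.4031]
eef_rot: [0.743, -0.669, -0.0, 0.0]
contact_force: [0.5, 0.5, -0.5]
width: 0.999
z80/76 [316 125  22  29] z 0.0798 y1..99 [-0.0527 -0.0294] c [ -0.1 -41. ] [23.6 17.7] 89.5
z80/76 [311 199  32  32] z 0.0761 y1..99 [0.0137 0.0413] c [-0.6 27.7] [28.8 28.2] 83.4
jawtops [290 178  74  27] z 0.0551 y1..99 [-0.0019  0.0192] c [-0.1 10. ] [24.4 69.5] 89.7
jawtops [292 221  71  26] z 0.0552 y1..99 [0.0429 0.0675] c [ 0.3 55.3] [25.4 69.9] 89.7
carr [273 112 108  76] z 0.0321 y1..99 [-0.0615  0.0102] c [  0.1 -24.5] [ 74.1 104.1] 90.0
plate/rail [275  47 104  65] z 0.0124 y1..99 [-0.1194 -0.0619] c [ -0.1 -90.9] [ 58.2 100.3] 90.0
plate/rail [281 188  33  59] z 0.0193 y1..99 [0.0171 0.082 ] c [-32.3  49.6] [67.  34.9] 89.7
plate/rail [340 188  34  59] z 0.0193 y1..99 [0.0172 0.0818] c [32.2 49.7] [36.5 67.3] 0.3
[ 0.5380077  -0.14652048  0.4031171 ] 16.5 [ 0.45876607  0.47106819 -0.48420345]
```

View pics/w11.png

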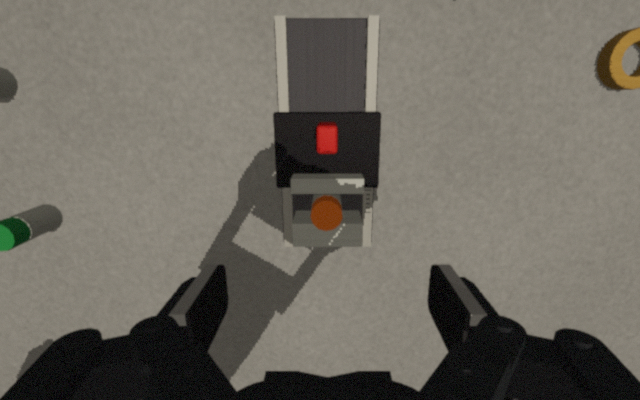

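The wrist view gives a jaw gap of about 29.7 mm: sliding face at y=13.0, fixed face at 42.7. The capsule's centre is 15 mm from the fixed face and its top is at 76 mm. The gauge origin is about 1 mm from where it was, and the arm is clear of everything, so I'm handing in.

```bash
python3 - <<'E'
from h import *
print(ctrl.close_job())
E
```

```text
the job is handed in; nothing more can be done
None
```

I stood the orange capsule upright on the gauge's plate and let go of it. I then pushed the red tab from behind with the fingers shut until the jaw closed on the capsule, backed off, and handed the job in at about 16.5 s. The hand-in returned no verdict.

**Last checks (wrist view):**
- **Jaw gap:** about 29.7 mm.
- **Capsule:** its centre is 15 mm from the fixed face and within 1 mm of the mid-line. Its top is at 76 mm, so it stands flat on the plate.
- **Gauge:** it moved about 1 mm, within measurement error, and lies flat.
- **Arm:** nothing was touching the gripper, and the highest contact force I read was about 6 N.

**What disagreed:**
- The estimates of jaw travel ran from 67.5 to 71 mm, depending on which features I compared. All are above the 67 mm limit, but the lowest only just.
- The scene and side cameras placed the gauge 3–5 mm away in x from where the wrist camera did. I went by the wrist camera.
- I took the closing from the gap and from the push force rising from about 2.6 to 4.7 N. I did not push a second time to confirm it.

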